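# Weigh the copper links on the sliding-poise balance and hang them up

### The arm

A 7-joint arm with a two-finger parallel gripper is mounted at the origin on a cart in front of the work surface, level with it; the furniture and walls round the work are solid. World frame = base frame: x ahead of the robot, y to its left, z up, the work surface at z = 0. Lengths are in m, angles in degrees, forces in N, time in s.
With the tool pointing down it reaches from about 0.35 to 0.775 m from the base axis. Payload 3.1 kg.
Tool frame: the origin (TCP) lies on the centre line of the jaws, within the pads' length; the fingertips stand 17 mm ahead of it and the grasp point (between the pads) lies 2 mm behind it (robot.tip_reach is the distance from the TCP to the fingertips, in m); z points along the fingers, y is the direction in which the jaws open and shut (so a half turn about z gives the same grasp; the last joint's range is limited). The gripper opens to 85 mm and grips with 20 to 120 N. Pads are 22 mm wide; open, the fingers measure 114 mm over their backs; the gripper's body (76 mm by 85 mm) begins 54 mm behind the grasp point. The pads swing forward as they close: fully open they stand 13 mm farther back than shut.
Start: joints at [-78.994, 17.813, 0.802, 86.603, -0.252, 75.585, -1.558], TCP at [0.127, 0.535, 0.248] pointing down, gripper open.
Joint ranges: [-154.91, 154.91], [-16.99, 109.72], [-72.82, 74.43], [7.12, 147.25], [-82.49, 262.49], [11.32, 116.49], [-174.64, 174.64]. Speed limits (degrees/s): [159.86, 159.86, 180, 180, 180, 180, 180].

### API

Orientations are given as [roll, pitch, yaw] about the fixed x, y, z axes, in that order (R = Rz(yaw) Ry(pitch) Rx(roll)).
In Python, from station import robot, fingers, vision, workorder, recognise gives the robot as it stands. Calls block until the motion is done:
- robot.move_to(position, orientation): joint-space move of the TCP to a pose.
- robot.line_to(position, orientation=None, velocity=0.15, f_stop=None): straight line of the TCP; orientation=None keeps the orientation; velocity is the mean speed in m/s. With f_stop (N) it stops when the force on the tool has changed by that much, and returns True; else False.
- robot.move_j(angles): joint-space move.
- fingers.gripper_to(opening, force=None): opening from 0.0 (shut) to 1.0 (fully open); force is the grip in N (None keeps the last); returns when the fingers have stopped.
- robot.pause(seconds).
- robot.inverse_kinematics(position, orientation): joint angles nearest the present ones, or None.
- vision.grab_frame(name): name is "scene" or "top" or "wrist"; returns the picture (384x512x3 uint8, red, green, blue); there is no depth.
- vision.calibration(name): a dict with "mtx" (3x3 intrinsics, pixels), "k1" (the pictures are not rectified: a ray, as slopes to the right and down, at radius r is drawn at 1 + k1 r^2 times it, then the intrinsics apply), "extrinsics" (4x4, takes a point from world to camera coordinates); the wrist camera has in their place "T_tool_cam" (4x4, takes a point from camera to tool coordinates, whose origin is the TCP and whose axes are the flange's). Camera axes: x right, y up, looking along -z (the intrinsics and any distortion apply to the point x, -y, -z); pixel columns grow to the right and rows downward; lengths in m; the calibration is good to about 2 mm. A picture is of the moment at which its call begins: read the wrist's pose just before it. calibration takes no time and is no camera call.
A pose or a line that the arm cannot do raises robot.PlanningError and nothing moves.
- workorder.close_job(): hands the job in, once; it reports no verdict.
Trained networks look in the newest picture that a camera, given by its name, has taken for a name from the list of things; names that differ only in an ending like _2 or _b are one class to them, and where a whole thing is asked for, a point or a joint stands for the part that bears it (a point fixed in the world has none). Each returns a list of dicts, best first, with "p" (0 to 1); they miss things now and then, are a little off and sometimes report something else, mostly with a low value. They report only what shows in the picture. A call takes as long as a camera call. They do not tell look-alikes from the thing itself.
- recognise(label, camera): "rect" ([centre column, centre row, width, height] in pixels, round what is visible of it).
Readings, each from a call of its own:
- robot.current_time_s(): time.
- robot.current_joint_positions(): joint angles.
- robot.current_dq(): joint speeds.
- robot.current_joint_torque(): joint torques, N m.
- robot.current_tool_pos(): TCP position.
- robot.current_eef_rot(): TCP orientation.
- robot.current_contact_force(): force on the tool from outside, world axes, zero at the start.
- robot.current_torque(): the same for the moment, N m.
- robot.current_finger_gap(): opening from 0.0 (shut) to 1.0 (fully open).
Only numpy, scipy, OpenCV 4.12 (cv2) and the standard library are available. Lean on these libraries where they do the work, as an engineer would, in place of code of your own. Each camera call takes 0.05 s, during which the arm holds its last target. There are 200 camera calls.

### The job

Weigh the copper links as one batch: drape every orange-handled link that is there over the load bar of the beam balance, then slide the brass poise out along the beam, and let go, so that the beam hangs still and level; I log the reading then. After that move all the links over to the blue store rail, draped over its bar, and run the poise back home to the stop next to the pivot. Leave the other things on the bench where they are.

Things in the scene. Friction and masses are not known exactly. Their poses are not given: they have to be found in the camera images.
- beam (a joint): hinge of the balance beam, rad: 0 = level, positive = load bar up; stops at -0.12 and +0.12. Damped: settles about 2 s after being let go. A weak restoring action lets the angle between the stops show the imbalance: 1 mm of poise travel changes it by about 5 mrad (poise outward: value grows). The poise needs to be roughly 45 to 160 mm from home to balance two or three links.
- poise (a joint): travel of the brass poise along the graduated arm, m: 0 = home, at the stop next to the pivot (30 mm from the pivot axis); grows outward to 0.19 at the pointer end. Stiff slide: takes about 1.5 N to push, stays where it is left.
- poise_knob (a point): centre of the top of the poise's black knob. The poise (0.5 kg) is a brass block, 36 mm across and 34 mm along the beam, astride it, block top 35 mm below this point; on it stands the knob, 36 mm high, 24 mm along the beam (its y; pinch along y), 30 mm across. Axes as load_bar, tilting with the beam.
- balance: fixed grey base plate (85 x 345 x 14 mm) with a fork carrying the beam (18 mm high, 10 mm thick). Origin: on the bench below the pivot; the pivot axis lies 140 mm up, parallel to x. Load bar on the +y side; graduated arm along -y, its red pointer tip 266 mm from the pivot beside a 180 mm high gauge post with white plate and red level mark.
- load_bar (a point): middle of the axis of the load bar, a round steel bar 16 mm in diameter along x: it springs from the beam at x = +100 mm and ends in a 26 mm collar at x = -95 mm; room for three links side by side. 120 mm from the pivot (along y of the balance); it sinks under a load down to the beam's stop (up to 15 mm). y across, z up.
- store_rail: fixed blue stand with a round steel bar 16 mm in diameter along x, axis 130 mm above the bench, 230 mm free between two posts (which stand at x = -124 and +124 mm, 136 mm high, feet 110 mm wide). Origin: on the bench below the middle of the bar, z up.
- rail_mid (a point): middle of the axis of the store rail's bar; x along the bar, z up.
- carrier_a: pack of black plastic carriers, 52 x 118 x 50 mm, bystander; origin centre of underside
- paste_jar: white jar with black lid, diameter 61, 53 mm high, bystander; origin centre of underside
- flux_bottle: small white dropper bottle with red tip, diameter 38, 109 mm high, bystander; origin centre of underside
- link_a: hat-shaped copper busbar link (inverted U with outturned feet), orange ribbed grip block on top; stands on its feet. 46 mm along its x (strap width), 86 along y over the feet, 104 high, about 0.2 kg (0.17 to 0.25). Origin: centre of the underside, z up. Grip block: z = 70 to 104 mm, 36 mm along x, 24 mm along y (pinch along y). May be absent.
- link_a_saddle (a point): middle of the underside of the link's crown, 65 mm above the link's origin: the spot that rests on a bar. The legs below it are 36 mm apart inside (along y), 5 mm thick and 65 mm deep, open along x: the link drops over a bar that runs along its x and hangs there stably.
- link_b: hat-shaped copper busbar link (inverted U with outturned feet), orange ribbed grip block on top; stands on its feet. 46 mm along its x (strap width), 86 along y over the feet, 104 high, about 0.2 kg (0.17 to 0.25). Origin: centre of the underside, z up. Grip block: z = 70 to 104 mm, 36 mm along x, 24 mm along y (pinch along y). May be absent.
- link_b_saddle (a point): middle of the underside of the link's crown, 65 mm above the link's origin: the spot that rests on a bar. The legs below it are 36 mm apart inside (along y), 5 mm thick and 65 mm deep, open along x: the link drops over a bar that runs along its x and hangs there stably.
- link_c: hat-shaped copper busbar link (inverted U with outturned feet), orange ribbed grip block on top; stands on its feet. 46 mm along its x (strap width), 86 along y over the feet, 104 high, about 0.2 kg (0.17 to 0.25). Origin: centre of the underside, z up. Grip block: z = 70 to 104 mm, 36 mm along x, 24 mm along y (pinch along y). May be absent.
- link_c_saddle (a point): middle of the underside of the link's crown, 65 mm above the link's origin: the spot that rests on a bar. The legs below it are 36 mm apart inside (along y), 5 mm thick and 65 mm deep, open along x: the link drops over a bar that runs along its x and hangs there stably.
Mind the look-alikes: they are no part of the job. What is shaped like the link_a but purple is not meant.

How it is judged (in metres and radians):
On the way, in this order (a step that is already met when the one before it is completed fails the run):
1. every link is draped over the balance's load bar and let go (x of link_a_saddle in the frame of load_bar between -0.095 and 0.095 m and y of link_a_saddle in the frame of load_bar between -0.018 and 0.018 m and z of link_a_saddle in the frame of load_bar between 0.002 and 0.016 m and contact force between the fingers and link_a below 0.1 N and x of link_b_saddle in the frame of load_bar between -0.095 and 0.095 m and y of link_b_saddle in the frame of load_bar between -0.018 and 0.018 m and z of link_b_saddle in the frame of load_bar between 0.002 and 0.016 m and contact force between the fingers and link_b below 0.1 N and x of link_c_saddle in the frame of load_bar between -0.095 and 0.095 m and y of link_c_saddle in the frame of load_bar between -0.018 and 0.018 m and z of link_c_saddle in the frame of load_bar between 0.002 and 0.016 m and contact force between the fingers and link_c below 0.1 N), for 0.2 s.
2. with all the links hung there, the beam hangs still and level with the poise let go (all of step 1 and value of joint beam between -0.025 and 0.025 rad and velocity of joint beam between -0.03 and 0.03 rad/s and contact force between the fingers and balance below 0.1 N), for 1 s.
At the end, for the whole second after the job is handed in: every link hangs astride the store rail's bar (crown on the bar, within the posts), at rest and let go, and the poise is home (within 8 mm of the inner stop); before that all links hung on the load bar together and the beam stayed level within 0.025 rad for 1 s with nothing held (x of link_a_saddle in the frame of rail_mid between -0.112 and 0.112 m and y of link_a_saddle in the frame of rail_mid between -0.018 and 0.018 m and z of link_a_saddle in the frame of rail_mid between 0.002 and 0.016 m and contact force between the fingers and link_a below 0.1 N and x of link_b_saddle in the frame of rail_mid between -0.112 and 0.112 m and y of link_b_saddle in the frame of rail_mid between -0.018 and 0.018 m and z of link_b_saddle in the frame of rail_mid between 0.002 and 0.016 m and contact force between the fingers and link_b below 0.1 N and x of link_c_saddle in the frame of rail_mid between -0.112 and 0.112 m and y of link_c_saddle in the frame of rail_mid between -0.018 and 0.018 m and z of link_c_saddle in the frame of rail_mid between 0.002 and 0.016 m and contact force between the fingers and link_c below 0.1 N and linear speed of each of link_a, link_b, link_c below 0.03 m/s and value of joint poise below 0.008 m); the robot touches nothing.
It fails at once if a bystander (carrier_a) is pushed more than 4 cm (distance of carrier_a from where it was at the start of the episode above 0.04 m).
It fails at once if a bystander (paste_jar) is pushed more than 4 cm (distance of paste_jar from where it was at the start of the episode above 0.04 m).
It fails at once if a bystander (flux_bottle) is pushed more than 4 cm (distance of flux_bottle from where it was at the start of the episode above 0.04 m).
Of link_a, link_b, link_c only 2 to 3 are there at a start; the rules pass over those that are not, and their reading is None.
At some moment in a run one of link_a, link_b, link_c may be knocked a few centimetres aside while the robot is not near it.
It also fails if it takes over 210 s, if anything falls off the work surface, if the arm or the gripper's body presses on something with over 40 N, if the wrist force passes 120 N, or if a joint passes its speed limit or range.

## Working session

There is one attempt and no reset: what is moved stays moved. The work goes in short steps, each a Python script; the robot and the scene stay as the last script left them, time stands still between calls to the robot, and variables do not carry over. Pictures are saved under pics/ and viewed, about 12 in all and at most 16, crops included, and the job is handed in when it is done.

```bash
ls; mkdir -p pics; python3 - <<'E'
from station import robot, fingers, vision, workorder, recognise
import cv2
for n in ("scene","top"):
    im=vision.grab_frame(n); cv2.imwrite(f"pics/{n}0.png",cv2.resize(im[:,:,::-1],(800,600),interpolation=cv2.INTER_CUBIC))
    c=vision.calibration(n); print(n,c)
    for l in ("link_a","balance","store_rail","poise_knob","load_bar","carrier_a","paste_jar","flux_bottle"):
        print(l,[([round(float(v)) for v in d["rect"]],round(float(d["p"]),2)) for d in recognise(l,n)])
print(vision.calibration("wrist"),robot.current_eef_rot(),robot.current_time_s(),robot.tip_reach)
E
```

```text
pics
scene {'mtx': array([[419.22096414,   0.        , 258.10597963],
       [  0.        , 419.22096414, 190.39720888],
       [  0.        ,   0.        ,   1.        ]]), 'k1': -0.06851300090744605, 'extrinsics': array([[ 0.70405578, -0.70984128,  0.02075608, -0.45133581],
       [ 0.4920471 ,  0.50869462,  0.70648385, -0.31043292],
       [-0.51204991, -0.48719107,  0.70742473, -1.22008047],
       [ 0.        ,  0.        ,  0.        ,  1.        ]])}
link_a [([354, 286, 28, 40], 0.67), ([273, 242, 23, 35], 0.65), ([246, 220, 23, 31], 0.6), ([259, 196, 143, 103], 0.35)]
balance [([261, 196, 143, 103], 0.98), ([167, 185, 14, 13], 0.2), ([246, 220, 26, 33], 0.16)]
store_rail [([174, 151, 78, 64], 0.82), ([255, 178, 131, 72], 0.63)]
poise_knob [([270, 170, 11, 23], 0.7)]
load_bar [([256, 178, 129, 70], 0.58)]
carrier_a [([245, 161, 28, 19], 0.63)]
paste_jar [([168, 184, 16, 12], 0.66)]
flux_bottle [([329, 255, 14, 25], 0.77), ([274, 239, 23, 30], 0.33)]
top {'mtx': array([[406.90707534,   0.        , 259.10486295],
       [  0.        , 406.90707534, 194.29219009],
       [  0.   
[... 723 characters left out ...]
80, 243, 21, 19], 0.75)]
flux_bottle [([178, 243, 16, 15], 0.64), ([341, 196, 13, 14], 0.57)]
{'mtx': array([[285.61037481,   0.        , 255.44748921],
       [  0.        , 285.61037481, 191.54541246],
       [  0.        ,   0.        ,   1.        ]]), 'k1': -0.04933849520362645, 'T_tool_cam': array([[-7.47746234e-04,  9.65387040e-01,  2.60820444e-01,
         6.55028004e-02],
       [ 9.99999720e-01,  7.16698195e-04,  2.14150679e-04,
        -7.06085309e-04],
       [ 1.98087480e-05,  2.60820532e-01, -9.65387306e-01,
        -1.25614445e-01],
       [ 0.00000000e+00,  0.00000000e+00,  0.00000000e+00,
         1.00000000e+00]])} [ 1.79992125e+02 -7.35425981e-04  1.66608851e+02] 0.9 0.017
```

View pics/scene0.png

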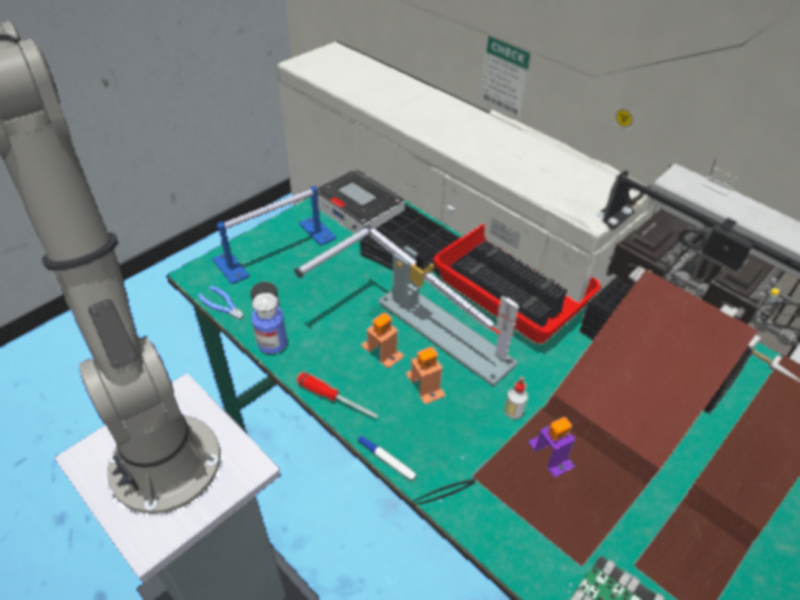

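View pics/top0.png

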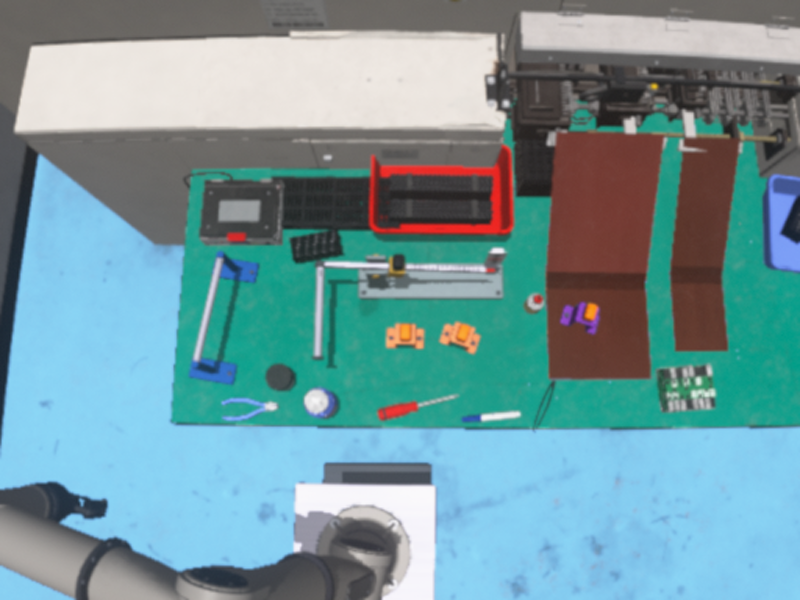

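Link candidates, in native top pixels, are (263,215) and (292,216), both copper with an orange grip, plus (372,204), which is purple and therefore not meant. So two links are present. The dark disc at (180,243) is the paste jar and the carrier is at (202,158). Next I'll localise these and take a close look with the wrist camera.

```bash
cat > h.py <<'E'
from station import robot, fingers, vision, workorder, recognise
import numpy as np, cv2
from scipy.spatial.transform import Rotation as Ro
F=np.diag([1,-1,-1.])
def Rt(): return Ro.from_euler('xyz',robot.current_eef_rot(),degrees=True).as_matrix()
def cam(n,pose=None):
    c=vision.calibration(n)
    if n=="wrist":
        T=np.eye(4)
        if pose is None: pose=(robot.current_tool_pos(),Rt())
        T[:3,:3]=pose[1];T[:3,3]=pose[0]; E=np.linalg.inv(T@c["T_tool_cam"])
    else: E=c["extrinsics"]
    return c["mtx"],c["k1"],F@E[:3,:3],F@E[:3,3]
def ray(C,uv):
    K,k,R,t=C
    p=cv2.undistortPoints(np.array([[uv]],float),K,np.array([k,0,0,0.]))[0,0]
    return -R.T@t, R.T@np.array([p[0],p[1],1])
def atz(C,uv,z):
    o,d=ray(C,uv); return o+d*(z-o[2])/d[2]
def proj(C,P):
    K,k,R,t=C
    return cv2.projectPoints(np.array(P,float).reshape(-1,3),cv2.Rodrigues(R)[0],t,K,np.array([k,0,0,0.]))[0][:,0]
def save(im,name,s=1.5625): cv2.imwrite("pics/"+name,cv2.resize(im[:,:,::-1],None,fx=s,fy=s,interpolation=cv2.INTER_CUBIC))
def dn(yaw): return [180,0,yaw]
E
python3 - <<'E'
from h import *
C=cam("top");s=1.5625;np.set_printoptions(precision=3,suppress=True)
for n,u,z in [("l1 grip",(405,329),.104),("l2 grip",(463,329),.104),("purple",(592,311),.104),("bar far",(320,266),.15),("bar near",(318,354),.15),
 ("knob",(397,256),.19),("rail far",(221,259),.13),("rail near",(199,362),.13),("plateL",(360,297),.014),("plateR",(503,297),.014),("carrier",(316,246),.05),("jar",(280,377),.053),("bottle",(320,402),.1),("flux",(534,297),.1),("ptr",(490,268),.14)]:
    print(n,atz(C,np.array(u)/s,z))
S=cam("scene")
for n,u,z in [("l1",(382,321),.104),("l2",(428,353),.104),("bar near",(300,271),.15),("bar far",(370,232),.15),("rail near",(225,228),.13),("rail far",(315,192),.13),("knob",(425,245),.19)]:
    print("scene",n,atz(S,np.array(u)/s,z))
E
```

```text
l1 grip [ 0.488 -0.09   0.104]
l2 grip [ 0.489 -0.218  0.104]
purple [ 0.532 -0.507  0.104]
bar far [0.617 0.095 0.15 ]
bar near [0.425 0.092 0.15 ]
knob [ 0.629 -0.072  0.19 ]
rail far [0.637 0.32  0.13 ]
rail near [0.406 0.353 0.13 ]
plateL [0.578 0.017 0.014]
plateR [ 0.582 -0.322  0.014]
carrier [0.692 0.121 0.05 ]
jar [0.384 0.19  0.053]
bottle [0.327 0.091 0.1  ]
flux [ 0.564 -0.378  0.1  ]
ptr [ 0.619 -0.275  0.14 ]
scene l1 [ 0.481 -0.094  0.104]
scene l2 [ 0.486 -0.219  0.104]
scene bar near [0.427 0.099 0.15 ]
scene bar far [0.622 0.091 0.15 ]
scene rail near [0.407 0.353 0.13 ]
scene rail far [0.647 0.317 0.13 ]
scene knob [ 0.643 -0.057  0.19 ]
```

```bash
python3 - <<'E'
from h import *
for y in (180,0,-180):
    for p in [(.48,-.09,.25),(.49,-.22,.09),(.5,.095,.24),(.52,.33,.24),(.63,-.07,.25),(.63,-.2,.2)]:
        q=robot.inverse_kinematics(p,dn(y)); print(y,p,None if q is None else np.round(q,0))
robot.move_to([.48,-.12,.28],dn(180))
print(robot.current_tool_pos(),robot.current_eef_rot(),robot.current_time_s())
C=cam("wrist");im=vision.grab_frame("wrist");save(im,"w1.png")
for d in recognise("link_a","wrist"): print(np.round(d["rect"]),d["p"],atz(C,d["rect"][:2],.1))
E
```

```text
180 (0.48, -0.09, 0.25) [-34.  14.  52.  97. -11.  75. 110.]
180 (0.49, -0.22, 0.09) [-16.  34.  55. 102. -31.  61. 140.]
180 (0.5, 0.095, 0.24) [-40.  15.  33.  95.  -8.  73.  85.]
180 (0.52, 0.33, 0.24) [-43.  26.  14.  77.  -6.  78.  61.]
180 (0.63, -0.07, 0.25) [-26.  36.  55.  73. -29.  85. 115.]
180 (0.63, -0.2, 0.2) [-11.  39.  49.  73. -29.  80. 126.]
0 (0.48, -0.09, 0.25) [-40.  16.  61.  97. -14.  75. -67.]
0 (0.49, -0.22, 0.09) [-11.  30.  46. 102. -25.  58. -45.]
0 (0.5, 0.095, 0.24) [-48.  16.  45.  95. -12.  74. -91.]
0 (0.52, 0.33, 0.24) [ -58.   29.   38.   77.  -18.   80. -111.]
0 (0.63, -0.07, 0.25) [-26.  36.  54.  73. -28.  85. -65.]
0 (0.63, -0.2, 0.2) [-15.  43.  59.  73. -36.  83. -50.]
-180 (0.48, -0.09, 0.25) [-34.  14.  52.  97. -11.  75. 110.]
-180 (0.49, -0.22, 0.09) [-16.  34.  55. 102. -31.  61. 140.]
-180 (0.5, 0.095, 0.24) [-40.  15.  33.  95.  -8.  73.  85.]
-180 (0.52, 0.33, 0.24) [-43.  26.  14.  77.  -6.  78.  61.]
-180 (0.63, -0.07, 0.25) [-26.  36.  55.  73. -29.  85. 115.]
-180 (0.63, -0.2, 0.2) [-11.  39.  49.  73. -29.  80. 126.]
[ 0.48032756 -0.11877029  0.27987859] [ 1.79968400e+02 -4.31871927e-03 -1.79876522e+02] 3.5333
[ 16. 207.  32.  36.] 0.92 [ 0.51659517 -0.39955511  0.1       ]
[186. 170.  70.  51.] 0.91 [ 0.47351228 -0.19529133  0.1       ]
[280. 173.  65.  47.] 0.87 [ 0.47620746 -0.09286551  0.1       ]
```

View pics/w1.png

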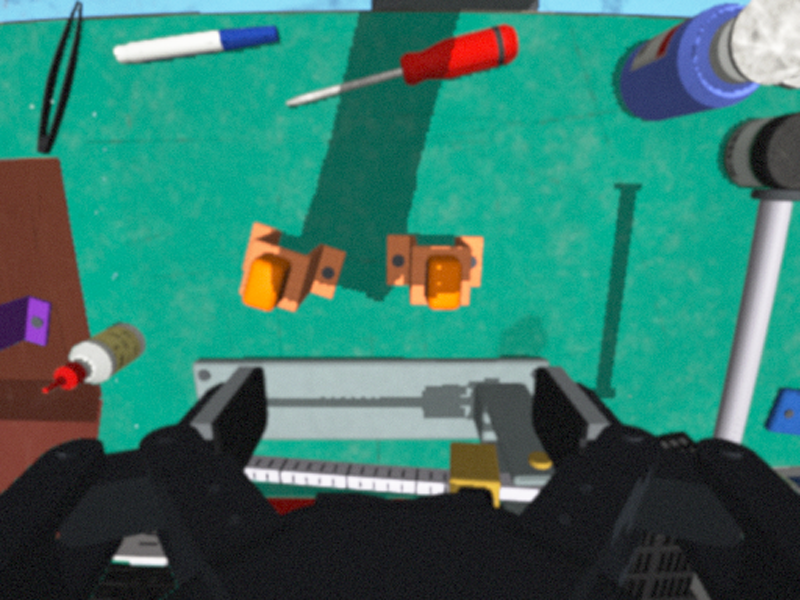

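The two copper links show at (445,286) and (263,283), the second one yawed. The purple one is at the far left, outside my choice. Segmenting the orange grips gives centre and yaw.

```bash
cat >> h.py <<'E'
def grips(n="wrist",z=.104,amin=150):
    C=cam(n); im=vision.grab_frame(n); h=cv2.cvtColor(im,cv2.COLOR_RGB2HSV)
    m=cv2.inRange(h,(8,200,150),(22,255,255)); m=cv2.morphologyEx(m,cv2.MORPH_OPEN,np.ones((3,3),np.uint8))
    out=[]
    for c in cv2.findContours(m,cv2.RETR_EXTERNAL,cv2.CHAIN_APPROX_NONE)[0]:
        if cv2.contourArea(c)<amin: continue
        P=np.array([atz(C,p[0],z)[:2] for p in c],np.float32); r=cv2.minAreaRect(P)
        b=cv2.boxPoints(r);e=b[1]-b[0] if np.linalg.norm(b[1]-b[0])>np.linalg.norm(b[2]-b[1]) else b[2]-b[1]
        a=(np.degrees(np.arctan2(e[1],e[0]))+90)%180-90
        out.append((np.array(r[0]),sorted(r[1]),a,cv2.contourArea(c),c.mean(0)[0]))
    return im,out
E
python3 - <<'E'
from h import *
np.set_printoptions(precision=3,suppress=True)
im,o=grips()
for r in o: print(*r)
robot.move_to([.50,-.20,.2],dn(180))
im,o=grips()
for r in o: print(*r)
robot.move_to([.50,-.09,.2],dn(180))
im,o=grips()
for r in o: print(*r)
E
```

```text
[ 0.485 -0.088] [0.021895458921790123, 0.032939888536930084] -2.0579834 549.0 [284.533 181.178]
[ 0.484 -0.215] [0.022216491401195526, 0.03536539524793625] -13.620476 542.5 [167.835 181.565]
[ 0.485 -0.09 ] [0.02242531068623066, 0.03457929193973541] -0.20542145 1042.0 [392.721 180.811]
[ 0.485 -0.216] [0.021952852606773376, 0.03338722139596939] -19.418999 1036.0 [236.    181.034]
[ 0.485 -0.088] [0.022426795214414597, 0.03367907181382179] -0.44099426 1041.5 [255.959 178.223]
[ 0.485 -0.213] [0.022834412753582, 0.03503178060054779] -18.434593 1047.5 [101.286 178.017]
```

```bash
python3 - <<'E'
from h import *
np.set_printoptions(precision=3,suppress=True)
robot.move_to([.50,.08,.33],dn(180))
C=cam("wrist");im=vision.grab_frame("wrist");save(im,"w2.png"); np.save("w2pose.npy",np.c_[robot.current_tool_pos(),Rt()])
for l in ("load_bar","poise_knob","store_rail","flux_bottle","paste_jar"): print(l,[(np.round(d["rect"]),round(d["p"],2)) for d in recognise(l,"wrist")][:2])
E
```

```text
load_bar [(array([146., 195., 285., 190.]), 0.7), (array([151., 153.,  64.,  41.]), 0.65)]
poise_knob []
store_rail [(array([439., 181., 144., 216.]), 0.71)]
flux_bottle [(array([143., 196., 286., 201.]), 0.6)]
paste_jar [(array([345.,  80.,  53.,  49.]), 0.61)]
```

View pics/w2.png

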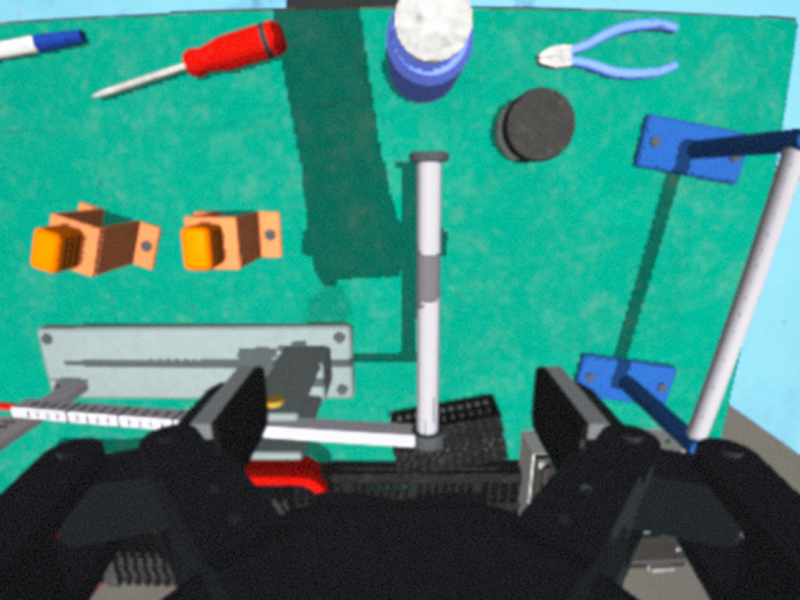

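```bash
python3 - <<'E'
from h import *
np.set_printoptions(precision=4,suppress=True)
a=np.load("w2pose.npy");C=cam("wrist",(a[:,0],a[:,1:]))
T=cam("top")
for n,u,z in [("collar",(430,156),.154),("bar",(428,240),.154),("bar",(428,400),.154),("barend",(427,440),.154),("rail near",(793,155),.13),("rail mid",(756,275),.13),("rail far",(702,432),.13)]:
    p=atz(C,np.array(u)/1.5625,z); print(n,p, proj(T,p)*1.5625)
E
```

```text
collar [0.4193 0.0962 0.154 ] [[315.8333 356.4873]]
bar [0.4736 0.0954 0.154 ] [[317.1256 330.9603]]
bar [0.5925 0.0968 0.154 ] [[318.5879 276.4222]]
barend [0.6264 0.0965 0.154 ] [[319.3527 261.218 ]]
rail near [0.4146 0.3612 0.13  ] [[195.4278 358.1876]]
rail mid [0.5033 0.3492 0.13  ] [[203.7065 317.8246]]
rail far [0.6383 0.3303 0.13  ] [[216.5807 258.2458]]
```

```bash
cat >> h.py <<'E'
def pick(x,y,yaw,zg=.092,zup=.29,F=40):
    robot.move_to([x,y,zg+.09],dn(yaw)); fingers.gripper_to(1.0)
    robot.pause(.3); f0=robot.current_contact_force()[2]
    hit=robot.line_to([x,y,zg],velocity=.1,f_stop=8)
    fingers.gripper_to(0.0,F); g=robot.current_finger_gap()
    robot.line_to([x,y,zup],velocity=.15); robot.pause(.5)
    print("pick hit",hit,"gap",round(g,3),robot.current_finger_gap(),"weight N",f0-robot.current_contact_force()[2])
def place(x,y,yaw,zrel,zup=.29,fs=8):
    robot.move_to([x,y,zup],dn(yaw))
    hit=robot.line_to([x,y,zrel],velocity=.08,f_stop=fs); print("place hit",hit,robot.current_tool_pos())
    fingers.gripper_to(.6); robot.pause(.3)
    robot.line_to([x,y,zup],velocity=.15)
E
python3 - <<'E'
from h import *
np.set_printoptions(precision=4,suppress=True)
pick(.486,-.089,180)
robot.move_to([.552,.0965,.29],dn(180))
C=cam("wrist");save(vision.grab_frame("wrist"),"w3.png");np.save("w3pose.npy",np.c_[robot.current_tool_pos(),Rt()])
print(robot.current_tool_pos(),robot.current_time_s())
E
```

```text
pick hit False gap 0.27 0.27231636139417936 weight N 3.374605017585275
[0.5521 0.0946 0.2901] 11.875
```

View pics/w3.png

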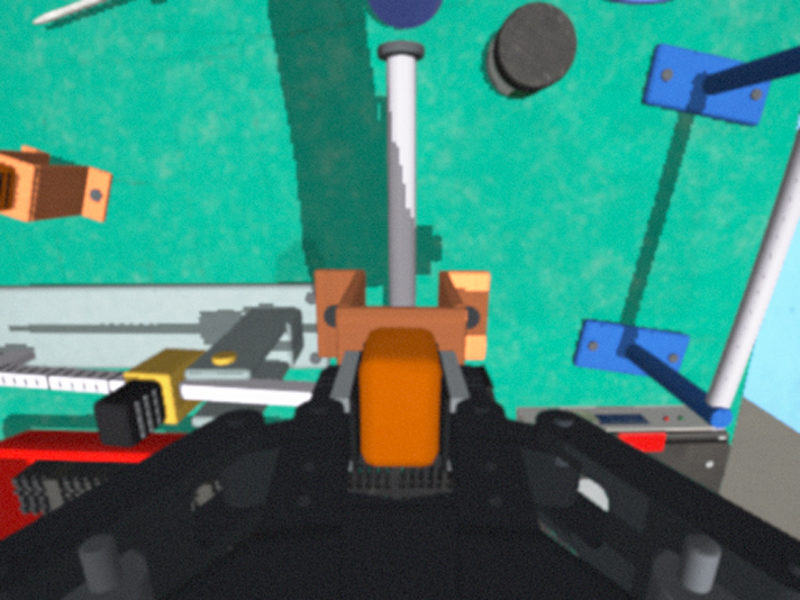

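The link is gripped squarely, and the bar (401,180) is centred between its legs. Placing it.

```bash
python3 - <<'E'
from h import *
np.set_printoptions(precision=4,suppress=True)
print(robot.current_contact_force())
place(.552,.0955,180,.172)
robot.pause(.5);print(robot.current_contact_force(),robot.current_time_s())
robot.move_to([.50,-.18,.25],dn(180)); robot.pause(.2)
im,o=grips()
for r in o: print(*r)
save(vision.grab_frame("scene"),"s4.png")
E
```

```text
[-0.7478 -0.5697 -2.6593]
place hit False [0.5524 0.0953 0.1725]
[0.7137 0.4322 0.6003] 15.8667
[ 0.4854 -0.2161] [0.022205868735909462, 0.03404654189944267] -18.496292 729.5 [217.134  167.7732]
```

View pics/s4.png

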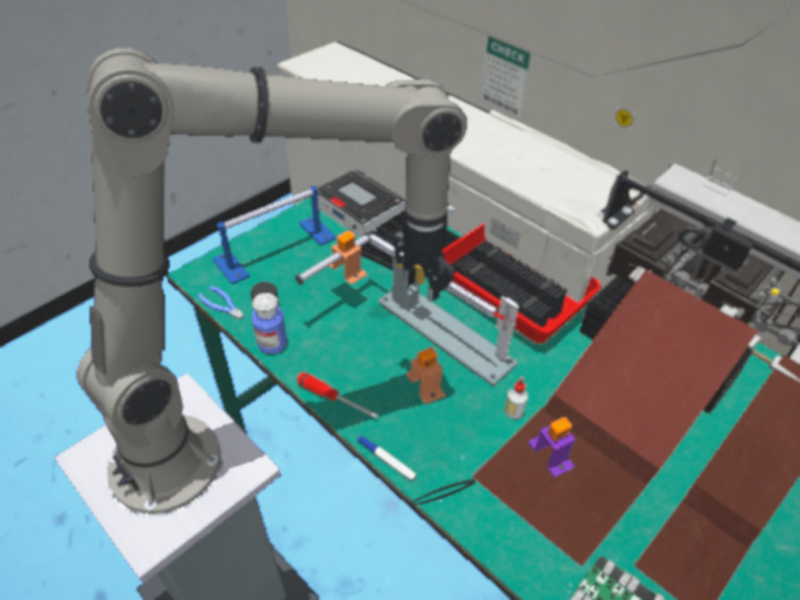

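Link 1 hangs on the load bar at (348,258). Now link 2.

```bash
python3 - <<'E'
from h import *
np.set_printoptions(precision=4,suppress=True)
pick(.4855,-.216,161.5); print(robot.current_contact_force())
place(.480,.0955,180,.161,fs=6)
print(robot.current_contact_force())
robot.move_to([.40,.04,.33],dn(180)); robot.pause(1)
C=cam("wrist");print(robot.current_tool_pos(),robot.current_time_s())
np.save("w5pose.npy",np.c_[robot.current_tool_pos(),Rt()]);save(vision.grab_frame("wrist"),"w5.png")
E
```

```text
pick hit False gap 0.27 0.27087014733460385 weight N 2.7638867937356775
[-1.1287  0.1484 -2.163 ]
place hit False [0.4804 0.0956 0.1615]
[ 0.0007 -0.5301 -0.6498]
[0.4  0.04 0.33] 28.15
```

View pics/w5.png

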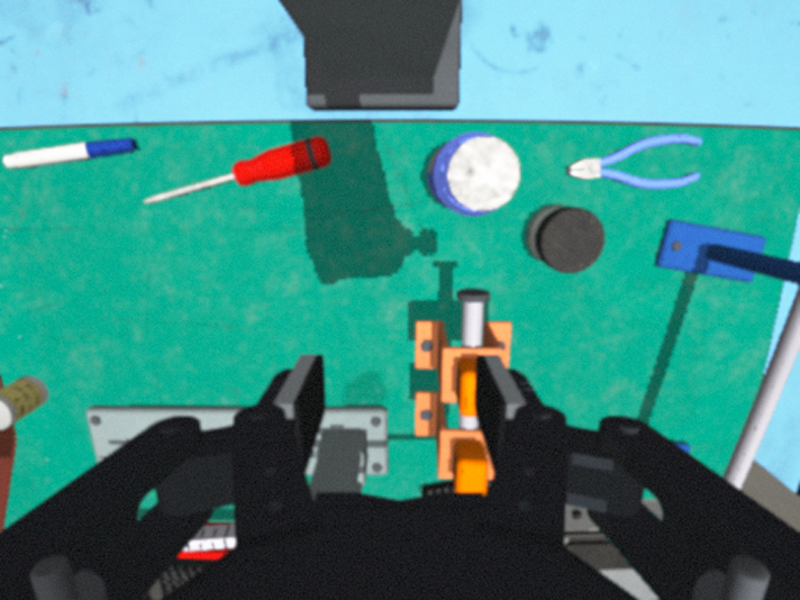

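Both links hang on the bar, with grips at (468,390) and (472,475). Next I'll triangulate the poise knob from two wrist views.

```bash
python3 - <<'E'
from h import *
np.set_printoptions(precision=4,suppress=True)
ims=[]
for i,p in enumerate([(.44,-.12,.28),(.46,.0,.34)]):
    robot.move_to(p,dn(180)); robot.pause(.3)
    np.save(f"k{i}.npy",np.c_[robot.current_tool_pos(),Rt()]); im=vision.grab_frame("wrist"); ims.append(im)
    print([(np.round(d["rect"]),round(d["p"],2)) for d in recognise("poise_knob","wrist")])
    cv2.imwrite(f"pics/k{i}raw.png",im[:,:,::-1])
# crop rows 180-320, scale 1.5625, stack
save(np.vstack([im[170:330] for im in ims]),"k6.png")
E
```

```text
[]
[(array([209., 298.,  27.,  41.]), 0.85)]
```

View pics/k6.png

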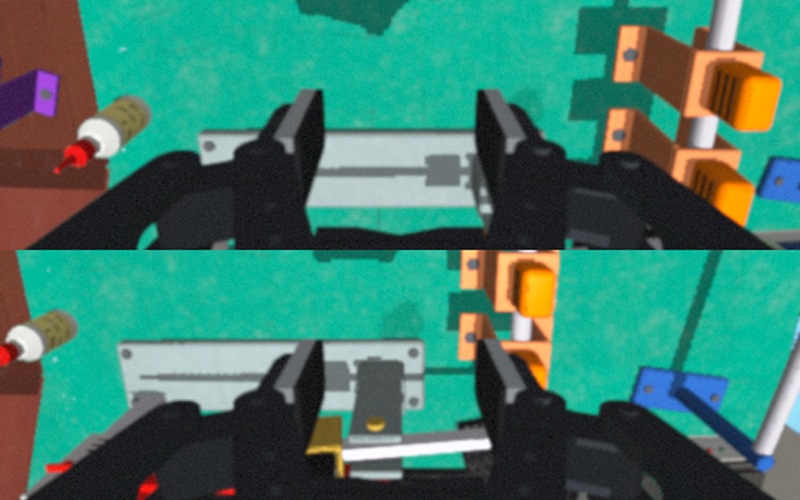

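```bash
python3 - <<'E'
from h import *
np.set_printoptions(precision=4,suppress=True)
for z in (.30,.34):
  for x in (.42,.46,.40):
    print(x,z,robot.inverse_kinematics([x,-.12,z],[180,45,180]) is not None)
robot.move_to([.42,-.12,.30],[180,45,180]); robot.pause(.3)
np.save("o7.npy",np.c_[robot.current_tool_pos(),Rt()]); im=vision.grab_frame("wrist")
print([(np.round(d["rect"]),round(d["p"],2)) for d in recognise("poise_knob","wrist")],robot.current_tool_pos(),robot.current_time_s())
save(im,"o7.png")
E
```

```text
0.42 0.3 False
0.46 0.3 False
0.4 0.3 False
0.42 0.34 False
0.46 0.34 False
0.4 0.34 FalseTraceback (most recent call last):
  File "<stdin>", line 6, in <module>
station.PlanningError: the arm cannot take that pose within its joint ranges
```

```bash
python3 - <<'E'
from h import *
np.set_printoptions(precision=1,suppress=True)
for p in (20,30,40):
  for z in (.22,.30,.36):
    for x in (.35,.40,.45):
      for y in (-.12,):
        q=robot.inverse_kinematics([x,y,z],[180,p,180])
        if q is not None: print(p,x,z,q)
E
```

```text
20 0.35 0.22 [  9.5 -16.5  11.1 128.2  -5.   49.3 113.3]
20 0.4 0.22 [-26.3 -14.7  38.7 124.4   6.4  47.7  99.6]
20 0.45 0.22 [-24.9  -6.1  39.5 119.3  -1.7  46.1 106. ]
20 0.4 0.3 [ -7.2 -14.9  21.3 115.    0.6  59.5 104.1]
20 0.45 0.3 [-24.7 -10.4  36.2 110.6   2.4  58.2 101.2]
20 0.4 0.36 [ -8.8 -16.1  21.3 107.4   1.6  68.1 102.4]
20 0.45 0.36 [-25.2 -11.7  34.9 103.3   3.5  66.7  99.5]
30 0.4 0.22 [ 10.4 -15.4  11.1 131.3 -13.2  36.4 120.5]
30 0.45 0.22 [-29.1 -14.2  42.2 127.6   3.9  33.8 102. ]
30 0.45 0.3 [  6.5 -13.3  11.1 118.2  -8.7  46.5 112.4]
30 0.45 0.36 [ -8.1 -16.4  21.2 111.2  -1.2  55.  104.3]
40 0.45 0.22 [ 23.2 -11.7   0.8 134.5 -38.5  24.6 144.8]
```

```bash
python3 - <<'E'
from h import *
np.set_printoptions(precision=4,suppress=True)
robot.move_to([.45,-.12,.36],[180,30,180]); robot.pause(.3)
np.save("o7.npy",np.c_[robot.current_tool_pos(),Rt()]); im=vision.grab_frame("wrist")
print([(np.round(d["rect"]),round(d["p"],2)) for d in recognise("poise_knob","wrist")],robot.current_tool_pos(),robot.current_time_s())
save(im,"o7.png")
E
```

```text
[(array([294., 201.,  31.,  57.]), 0.6)] [ 0.4506 -0.1192  0.36  ] 31.3
```

View pics/o7.png

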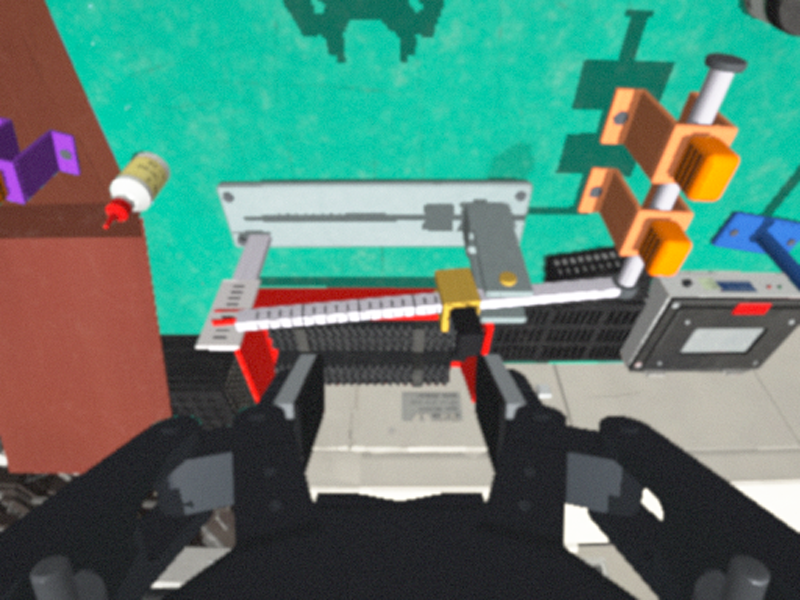

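```bash
python3 - <<'E'
from h import *
np.set_printoptions(precision=4,suppress=True)
a=np.load("o7.npy");C=cam("wrist",(a[:,0],a[:,1:]))
def atx(u,x):
    o,d=ray(C,np.array(u)/1.5625); return o+d*(x-o[0])/d[0]
for n,u in [("plate nearL",(220,184)),("nearR",(530,184)),("farR",(527,238)),("farL",(238,240))]: print(n,atz(C,np.array(u)/1.5625,.014))
for n,u,x in [("pointer",(224,322),.617),("beam mid",(345,312),.612),("beam load end",(615,288),.612),("block top near L",(437,273),.6),("block top near R",(475,270),.6),("block topfarL",(441,305),.635),("knob top near R",(482,335),.602),("knob topnear L",(460,335),.602),("knob top far",(470,353),.632),("pin",(508,279),.6)]:
    print(n,atx(u,x))
E
python3 - <<'E'
import cv2
im=cv2.imread("pics/o7.png"); c=im[240:370,190:550]
cv2.imwrite("pics/o7c.png",cv2.convertScaleAbs(cv2.resize(c,None,fx=2.2,fy=2.2,interpolation=cv2.INTER_CUBIC),alpha=1.3,beta=20))
E
```

```text
plate nearL [ 0.5798 -0.3121  0.014 ]
nearR [0.5796 0.0203 0.014 ]
farR [0.6517 0.0316 0.014 ]
farL [ 0.6552 -0.3114  0.014 ]
pointer [ 0.617  -0.2712  0.1794]
beam mid [ 0.612  -0.1664  0.1719]
beam load end [0.612  0.0797 0.1411]
block top near L [ 0.6    -0.0854  0.1346]
block top near R [ 0.6    -0.0505  0.1304]
block topfarL [ 0.635  -0.0798  0.1409]
knob top near R [ 0.602  -0.0537  0.2062]
knob topnear L [ 0.602  -0.0712  0.2062]
knob top far [ 0.632  -0.0592  0.2007]
pin [ 0.6    -0.0223  0.1424]
```

View pics/o7c.png

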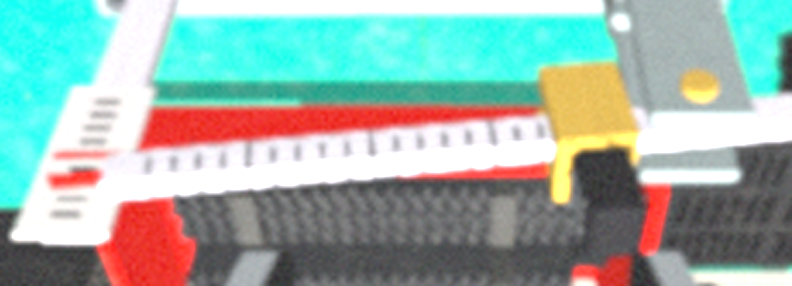

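The pointer (224,321) sits above the red level mark (229,310), so the beam is on its load stop. The poise is about 17 mm from home, with the knob at y≈-0.063 and its top at z≈0.203. I'll straddle the knob and push it to about 70 mm.

```bash
cat >> h.py <<'E'
def push(k0,k1,z0,z1=None,op=.5,x=.6225,slack=None):
    """knob centre from k0 to k1 (world y), fingers astride"""
    z1=z1 or z0; g=.085*op/2-.012
    robot.move_to([x,k0,z0+.08],dn(180)); fingers.gripper_to(op); robot.pause(.2)
    print("gap",robot.current_finger_gap(),"down hit",robot.line_to([x,k0,z0],velocity=.08,f_stop=4))
    s=np.sign(k1-k0)
    print("push hit",robot.line_to([x,k1+s*g,z1],velocity=.05,f_stop=12),robot.current_contact_force(),robot.current_tool_pos())
    robot.line_to([x,k1,z1],velocity=.05); robot.line_to([x,k1,z0+.08])
def observe(name):
    robot.move_to([.45,-.12,.36],[180,30,180]); robot.pause(1.2)
    np.save(name+".npy",np.c_[robot.current_tool_pos(),Rt()]); im=vision.grab_frame("wrist"); save(im,name+"full.png")
    save(im[145:245,110:420],name+".png",2.5); print(robot.current_time_s()); return im
E
python3 - <<'E'
from h import *
np.set_printoptions(precision=4,suppress=True)
push(-.0625,-.1155,.198,.204)
observe("o8")
E
```

```text
gap 0.4991796109930905 down hit False
push hit False [0.0765 0.3892 0.6272] [ 0.6226 -0.1251  0.2043]
38.2083
```

View pics/o8.png

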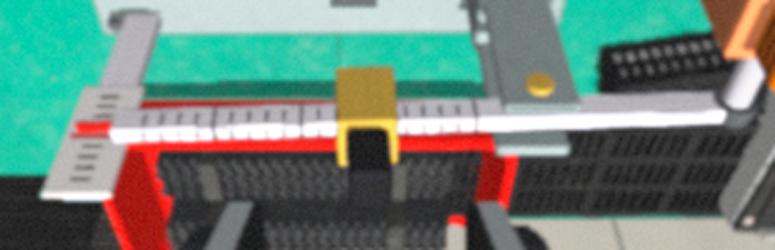

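```bash
python3 - <<'E'
from h import *
np.set_printoptions(precision=4,suppress=True)
def A(f,us):
    a=np.load(f);C=cam("wrist",(a[:,0],a[:,1:])); P=[]
    for u in us:
        o,d=ray(C,u);P.append(o+d*(.6225-o[0])/d[0])
    P=np.array(P);print(f,P[:,1:].tolist(),"slope load-up:",(P[-1,2]-P[0,2])/(P[-1,1]-P[0,1]))
n8=lambda u:(np.array(u)/2.5+[110,145])
n7=lambda u:np.array(u)/1.5625
c7=lambda u:(np.array(u)/2.2+[190,240])/1.5625
A("o7.npy",[c7((75,178))]); A("o8.npy",[n8((95,127))])
# upper(far) beam edges: left start, right end
import cv2
for f,off in (("o7",0),("o8",0)):
    im=cv2.imread("pics/o7.png") if f=="o7" else cv2.imread("pics/o8full.png")
    im=cv2.resize(im,(512,384),interpolation=cv2.INTER_AREA); h=cv2.cvtColor(im,cv2.COLOR_BGR2HSV)
    a=np.load(f+".npy");C=cam("wrist",(a[:,0],a[:,1:])); pts=[]
    for u in list(range(165,240,5))+list(range(325,385,5)):
        col=((h[:,u,1]<50)&(h[:,u,2]>150)); r=np.where(col[150:240])[0]+150
        if 3<len(r)<14:
            o,d=ray(C,(u,r.mean()));P=o+d*(.6225-o[0])/d[0]; pts.append((P[1],P[2]))
    pts=np.array(pts); 
    for _ in range(5):
        k=np.polyfit(pts[:,0],pts[:,1],1); e=abs(np.polyval(k,pts[:,0])-pts[:,1]); pts=pts[e<max(2*np.median(e),.002)]
    print(f,len(pts),"slope",k[0],"rms",e.std(),"z at pivot",np.polyval(k,-.0225))
E
```

```text
o7.npy [[-0.2744346967119561, 0.17313109093440027]] slope load-up: nan
o8.npy [[-0.2749732898088333, 0.1533652903877239]] slope load-up: nan<stdin>:7: RuntimeWarning: invalid value encountered in scalar divide
Traceback (most recent call last):
IndexError: too many indices for array: array is 1-dimensional, but 2 were indexed
```

```bash
python3 - <<'E'
from h import *
np.set_printoptions(precision=4,suppress=True)
a=np.load("o7.npy");C=cam("wrist",(a[:,0],a[:,1:]))
print("mark at z.14:",atz(C,(146.6,198.4),.14))
for n in("o7","o8"):
    a=np.load(n+".npy");C=cam("wrist",(a[:,0],a[:,1:]))
    for th in(-.12,-.06,-.03,0,.03): print(n,th,proj(C,[.6225,-.0225-.256*np.cos(th),.14-.256*np.sin(th)]))
    print(proj(C,[.6225,-.0225,.14]),"pin(.6)",proj(C,[.6,-.0225,.14]))
im=cv2.imread("pics/o8full.png"); c=im[270:400,180:330]
cv2.imwrite("pics/o8c.png",cv2.resize(c,None,fx=4.5,fy=4.5,interpolation=cv2.INTER_CUBIC))
E
```

```text
mark at z.14: [ 0.6434 -0.2846  0.14  ]
o7 -0.12 [[142.331  204.0486]]
o7 -0.06 [[144.3483 196.1219]]
o7 -0.03 [[145.5605 192.3017]]
o7 0 [[146.8998 188.5767]]
o7 0.03 [[148.3603 184.9467]]
[[322.0234 188.8392]] pin(.6) [[324.684  177.4095]]
o8 -0.12 [[143.5444 204.7318]]
o8 -0.06 [[145.5198 196.7993]]
o8 -0.03 [[146.7113 192.9754]]
o8 0 [[148.0303 189.2463]]
o8 0.03 [[149.4708 185.6118]]
[[322.9264 189.1343]] pin(.6) [[325.5817 177.7314]]
```

View pics/o8c.png

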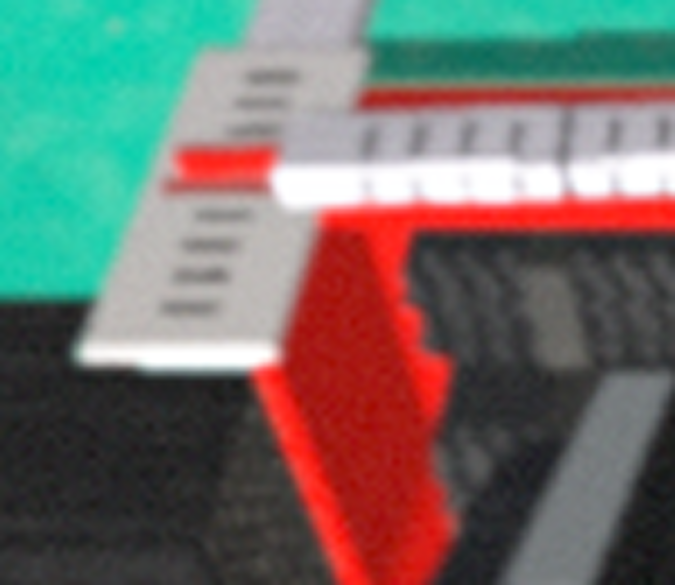

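```bash
python3 - <<'E'
from h import *
for n,u in (("o7",(np.array((589,105))/2.2+[190,240])/1.5625),("o8",np.array((366.5,100))/2.5+[110,145])):
    a=np.load(n+".npy");C=cam("wrist",(a[:,0],a[:,1:]))
    o,d=ray(C,u);print(n,o+d*(.6045-o[0])/d[0])
E
```

```text
o7 [ 0.6045     -0.06755194  0.1491058 ]
o8 [ 0.6045     -0.11937875  0.15000597]
```

```bash
python3 - <<'E'
from h import *
np.set_printoptions(precision=4,suppress=True)
push(-.118,-.1275,.197)
im=observe("o9")
c=cv2.imread("pics/o9full.png")[250:400,170:740]
cv2.imwrite("pics/o9c.png",cv2.resize(c,None,fx=1.4,fy=1.4,interpolation=cv2.INTER_CUBIC))
a=np.load("o9.npy");C=cam("wrist",(a[:,0],a[:,1:]))
for n in("o7","o8"):pass
h=cv2.cvtColor(im,cv2.COLOR_RGB2HSV); m=cv2.inRange(h,(0,150,120),(8,255,255))|cv2.inRange(h,(172,150,120),(180,255,255))
m[:,:136]=0;m[:,160:]=0;m[:175]=0;m[212:]=0
n,l,s,ce=cv2.connectedComponentsWithStats(m); print([ (s[i].tolist(),ce[i]) for i in range(1,n)])
for th in(-.05,-.025,0,.025): print(th,proj(C,[.6225,-.0225-.256,.14-.256*np.sin(th)]))
E
```

```text
gap 0.4944293509787557 down hit False
push hit False [-0.1834 -0.2327 -0.2219] [ 0.6223 -0.1378  0.1971]
44.2583
[([144, 187, 12, 4, 41], array([149.5122, 188.2683])), ([159, 210, 1, 2, 2], array([159. , 210.5]))]
-0.05 [[145.7005 195.4821]]
-0.025 [[146.8859 192.3157]]
0 [[148.0481 189.2151]]
0.025 [[149.1872 186.1802]]
```

View pics/o9c.png

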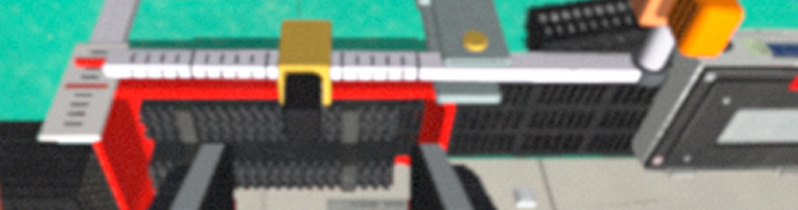

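The pointer reads about +0.01 rad (between +0.007 and +0.018). I'll nudge the poise about 2.5 mm inward for margin.

```bash
cat > ptr.py <<'E'
from h import *
np.set_printoptions(precision=4,suppress=True)
def ptr(name):
    im=observe(name);a=np.load(name+".npy");C=cam("wrist",(a[:,0],a[:,1:]))
    h=cv2.cvtColor(im,cv2.COLOR_RGB2HSV); m=cv2.inRange(h,(0,150,120),(8,255,255))|cv2.inRange(h,(172,150,120),(180,255,255))
    m[:,:136]=0;m[:,158:]=0;m[:175]=0;m[209:]=0
    n,l,s,ce=cv2.connectedComponentsWithStats(m); i=1+np.argmax(s[1:,4]); r=ce[i][1]
    th=np.linspace(-.12,.12,97); rows=[proj(C,[.6225,-.0225-.256,.14-.256*np.sin(t)])[0,1] for t in th]
    f=lambda b: np.interp(-(r-b),-np.array(rows),th)
    print(name,"row",r,"theta raw",f(0),"bias-corrected",f(1.35))
E
python3 - <<'E'
from ptr import *
push(-.1285,-.1263,.197)
ptr("o10")
E
```

```text
gap 0.5040534453529664 down hit False
push hit False [ 0.617   0.3902 -0.2388] [ 0.6227 -0.1158  0.1973]
50.1917
o10 row 192.66666666666666 theta raw -0.027721581180991994 bias-corrected -0.016926683790051366
```

```bash
python3 - <<'E'
import cv2,numpy as np
for n in ("o8","o9","o10"):
    im=cv2.resize(cv2.imread(f"pics/{n}full.png"),(512,384),interpolation=cv2.INTER_AREA)[184:204,143:152].astype(int)
    print(n,"rows184+:",(im[:,:,2]-im[:,:,1]).mean(1).round().astype(int))
    # beam white strip slope
    g=cv2.resize(cv2.imread(f"pics/{n}full.png"),(512,384),interpolation=cv2.INTER_AREA)
    w=[]
    for u in list(range(160,215,3))+list(range(300,370,3)):
        c=g[170:215,u].min(1).astype(float); c=np.clip(c-200,0,None)
        if c.sum()>60: w.append((u,170+(c*np.arange(45)).sum()/c.sum()))
    w=np.array(w); k=np.polyfit(w[:,0],w[:,1],1); e=abs(np.polyval(k,w[:,0])-w[:,1]); w=w[e<2]; print(len(w),np.polyfit(w[:,0],w[:,1],1)[0], w[0],w[-1])
E
```

```text
o8 rows184+: [  3   3   4   4   4   3   3   4  19  66 154 206 206 178 135  81  37  11
   2   2]
43 -0.030695329526098755 [160.         198.68571429] [369.         191.89667897]
o9 rows184+: [  4  20  75 158 194 175 122  50   7   2   3   3   4  20  54  70  41  11
   2   2]
42 0.011855094637992255 [160.         192.08090615] [369.         193.95075758]
o10 rows184+: [  3   4   5   4   4  10  45 120 199 210 176  92  20  19  53  70  41  11
   3   1]
42 -0.014783071800949569 [160.         196.17114094] [369.        192.7245283]
```

```bash
python3 - <<'E'
from ptr import *
push(-.1215,-.12415,.197)
ptr("o11")
E
python3 - <<'E'
import cv2,numpy as np
for n in ("o11",):
    g=cv2.resize(cv2.imread(f"pics/{n}full.png"),(512,384),interpolation=cv2.INTER_AREA);im=g[184:204,143:152].astype(int)
    print((im[:,:,2]-im[:,:,1]).mean(1).round().astype(int))
    w=[]
    for u in list(range(160,215,3))+list(range(300,370,3)):
        c=g[170:215,u].min(1).astype(float); c=np.clip(c-200,0,None)
        if c.sum()>60: w.append((u,170+(c*np.arange(45)).sum()/c.sum()))
    w=np.array(w); k=np.polyfit(w[:,0],w[:,1],1); e=abs(np.polyval(k,w[:,0])-w[:,1]); w=w[e<2]; print("theta slope",np.polyfit(w[:,0],w[:,1],1)[0]/.718)
E
```

```text
gap 0.5022192449047473 down hit False
push hit False [ 0.0215 -0.1043 -0.0455] [ 0.6225 -0.1344  0.197 ]
56.325
o11 row 190.3170731707317 theta raw -0.008833233842988055 bias-corrected 0.002136170227378851
[  3   3   4  15  57 138 200 200 143  73  15   2   3  20  54  71  41  11
   3   2]
theta slope -0.0033591193131457774
```

The beam is level, about 0 ±0.005 rad by both measures, with nothing touching it. Next I'll take a close look at the store rail and find the hung grips.

```bash
python3 - <<'E'
from h import *
np.set_printoptions(precision=4,suppress=True)
robot.pause(1.0)
robot.move_to([.44,.09,.33],dn(180)); robot.pause(.3)
im,o=grips(z=.187)
for r in o: print(*r)
robot.move_to([.47,.335,.33],dn(180)); robot.pause(.3)
np.save("r12.npy",np.c_[robot.current_tool_pos(),Rt()]);save(vision.grab_frame("wrist"),"r12.png")
print(robot.current_tool_pos(),robot.current_time_s())
E
```

```text
[0.5483 0.0919] [0.022401753813028336, 0.037965815514326096] 0.66594696 583.5 [260.0645 282.6559]
[0.4789 0.0923] [0.022371066734194756, 0.0343269482254982] -0.15462494 657.0 [260.3163 222.0102]
[0.4705 0.334  0.3303] 59.8583
```

View pics/r12.png

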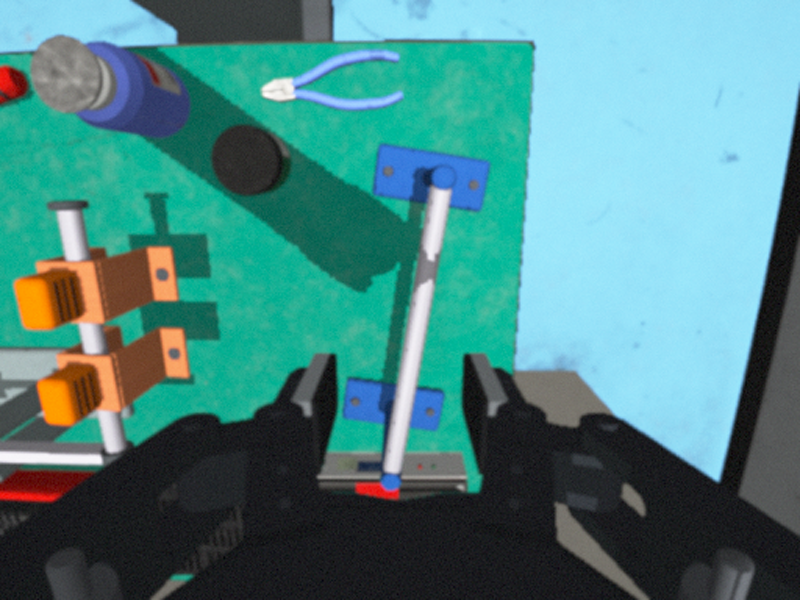

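```bash
python3 - <<'E'
from h import *
np.set_printoptions(precision=4,suppress=True)
a=np.load("r12.npy");C=cam("wrist",(a[:,0],a[:,1:]))
A=atz(C,np.array((443,178))/1.5625,.134);B=atz(C,np.array((391,482))/1.5625,.134)
for u in [(437,200),(428,262),(411,350),(397,460)]: print(atz(C,np.array(u)/1.5625,.135))
print(A,B,np.linalg.norm(A-B),(A+B)/2,np.degrees(np.arctan2(*(B-A)[[1,0]])))
E
```

```text
[0.4195 0.3596 0.135 ]
[0.4638 0.3538 0.135 ]
[0.5324 0.3417 0.135 ]
[0.6304 0.3305 0.135 ]
[0.4045 0.3636 0.134 ] [0.6529 0.3253 0.134 ] 0.25133823770490066 [0.5287 0.3444 0.134 ] -8.773425241932955
```

```bash
python3 - <<'E'
from h import *
np.set_printoptions(precision=4,suppress=True)
pick(.4795,.0942,180,zg=.175)
place(.568,.3385,171.4,.1665)
print(robot.current_time_s())
robot.move_to([.47,.09,.33],dn(180)); robot.pause(.8)
im,o=grips(z=.201)
for r in o: print(*r)
save(im,"w13.png")
E
```

```text
pick hit False gap 0.275 0.2691355840743922 weight N 2.380291316801246
place hit False [0.5682 0.3388 0.1672]
69.0667
[0.5524 0.3132] [0.021238910034298897, 0.03267056122422218] -10.077789 466.5 [472.2152 266.3797]
[0.5471 0.0897] [0.022036125883460045, 0.042357150465250015] -0.64284515 741.5 [256.4 262.8]
```

View pics/w13.png

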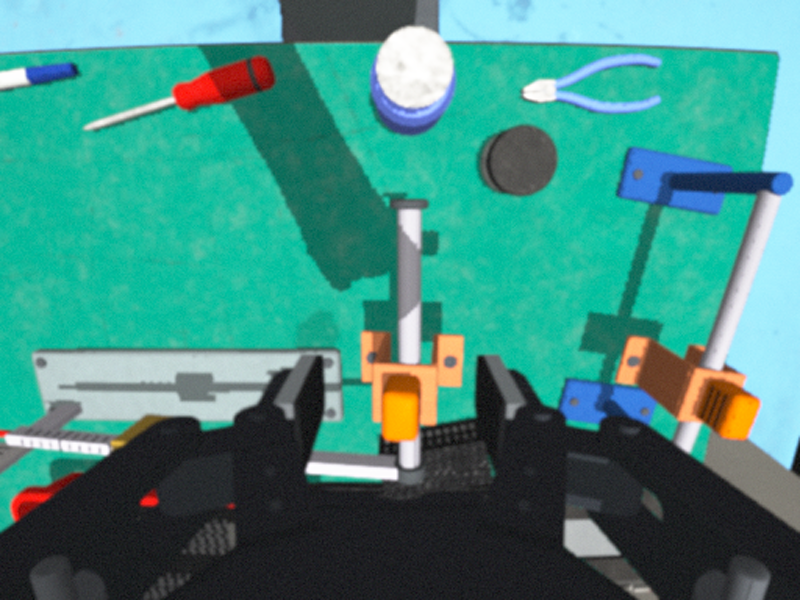

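Link 1 sits astride the rail (bar through at (705,370)). Link 2 leans slightly with the raised beam, but I can still grip it.

```bash
python3 - <<'E'
from h import *
np.set_printoptions(precision=4,suppress=True)
pick(.550,.0915,180,zg=.188)
place(.489,.3505,171.4,.1665)
print(robot.current_time_s())
robot.move_to([.47,.25,.35],dn(180)); robot.pause(.5)
im,o=grips(z=.177)
for r in o: print(*r)
from ptr import observe
observe("o14"); print([(np.round(d["rect"]),round(d["p"],2)) for d in recognise("poise_knob","wrist")])
g=cv2.imread("pics/o14full.png")
save(np.vstack([im[120:310],vision.grab_frame("wrist")[120:310]]),"w14.png")
E
```

```text
pick hit False gap 0.273 0.2714159366543553 weight N 2.5972764345231623
place hit False [0.4892 0.3508 0.1671]
79.5333
[0.4886 0.3481] [0.022217726334929466, 0.03602937236428261] -9.469383 553.0 [345.5581 195.4302]
83.2583
[(array([252., 191.,  32.,  57.]), 0.71)]
```

View pics/w14.png

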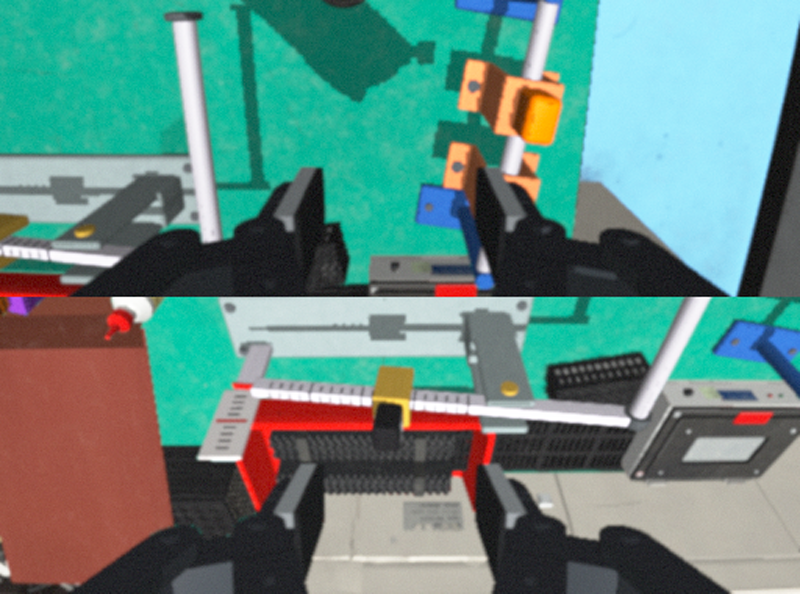

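Both links sit astride the rail. Now I'll push the poise home with shut fingers from the outer side until it meets the stop.

```bash
python3 - <<'E'
from ptr import *
x=.6225
robot.move_to([x,-.175,.27],dn(180)); fingers.gripper_to(0.0); robot.pause(.2)
print(robot.line_to([x,-.175,.185],velocity=.1,f_stop=5))
print("home hit",robot.line_to([x,-.074,.195],velocity=.04,f_stop=7),robot.current_tool_pos(),robot.current_contact_force())
p=robot.current_tool_pos(); robot.line_to([x,p[1]-.015,p[2]]); robot.line_to([x,p[1]-.015,.28])
fingers.gripper_to(1.0)
robot.move_to([.47,.25,.35],dn(180)); robot.pause(.3); im=vision.grab_frame("wrist")
o=observe("o15"); print([(np.round(d["rect"]),round(d["p"],2)) for d in recognise("poise_knob","wrist")])
save(np.vstack([im[120:310],o[120:310]]),"w15.png")
E
```

```text
False
home hit True [ 0.6224 -0.0829  0.1942] [ 0.4622 -0.942   0.307 ]
94.3333
[(array([303., 196.,  27.,  58.]), 0.98)]
```

```bash
python3 - <<'E'
from h import *
for n in ("o7","o8","o11","o14","o15"):
    f="o7.png" if n=="o7" else n+"full.png"
    im=cv2.resize(cv2.imread("pics/"+f),(512,384),interpolation=cv2.INTER_AREA);h=cv2.cvtColor(im,cv2.COLOR_BGR2HSV)
    m=cv2.inRange(h,(18,120,90),(30,255,255)); m[:160]=0;m[215:]=0;m[:,:160]=0;m[:,380:]=0
    k,l,s,ce=cv2.connectedComponentsWithStats(m);i=1+np.argmax(s[1:,4]);b=s[i]
    a=np.load(n+".npy");C=cam("wrist",(a[:,0],a[:,1:]))
    u=(b[0]+b[2]/2,b[1]+8); o,d=ray(C,u); P=o+d*(.6045-o[0])/d[0]; print(n,b,"r=",-.0225-P[1],"z",P[2])
im=cv2.resize(cv2.imread("pics/w15.png"),(512,380))[:190]; h=cv2.cvtColor(im,cv2.COLOR_BGR2HSV)
im2=cv2.resize(cv2.imread("pics/w14.png"),(512,380))[:190]
print("orange area/centroid now & before")
for q in (im,im2):
    m=cv2.inRange(cv2.cvtColor(q,cv2.COLOR_BGR2HSV),(8,200,150),(22,255,255)); print(m.sum()/255, np.argwhere(m).mean(0))
E
```

```text
o7 [279 172  28  41 671] r= 0.0441905928669394 z 0.14063712290974556
o8 [244 173  26  39 660] r= 0.09629210479222958 z 0.14188115708650761
o11 [239 171  25  38 635] r= 0.10407702417418485 z 0.13773651465957054
o14 [239 165  25  38 586] r= 0.10420855588215092 z 0.12484372475806743
o15 [290 169  25  38 501] r= 0.03123355047836939 z 0.13356411684710207
orange area/centroid now & before
1103.0 [103.46418858 339.74796011]
600.0 [ 75.125      345.59166667]
```

```bash
python3 - <<'E'
from h import *
np.set_printoptions(precision=4,suppress=True)
robot.move_to([.42,.30,.35],dn(180)); robot.pause(.5)
im,o=grips(z=.177)
for r in o: print(*r)
for l in ("carrier_a","paste_jar","flux_bottle","link_a"):
    if l=="carrier_a": vision.grab_frame("top")
    print(l,[(np.round(d["rect"]),round(d["p"],2)) for d in recognise(l,"top")][:4])
print(robot.current_time_s()); workorder.close_job()
E
```

```text
[0.5663 0.3375] [0.022558139637112617, 0.03511424362659454] -8.516472 403.0 [287.7027 295.6216]
[0.4896 0.3491] [0.022543014958500862, 0.03584389388561249] -7.615486 498.0 [300.1098 237.0732]
carrier_a [(array([201., 157.,  33.,  20.]), 0.79)]
paste_jar [(array([179., 241.,  22.,  19.]), 0.7), (array([253., 198., 109.,  70.]), 0.68)]
flux_bottle []
link_a [(array([136., 208.,  25.,  18.]), 0.72), (array([372., 207.,  24.,  21.]), 0.57), (array([138., 186.,  25.,  20.]), 0.54), (array([202., 160.,  34.,  19.]), 0.42)]
96.7333
the job is handed in; nothing more can be done
```

The job is done and handed in at 97 s of the 210 s allowed. Only two orange-handled copper links were on the bench, and I left the purple look-alike alone.

- **Weighing:** I draped both links over the load bar and pushed the poise out to about 74 mm from home. I let go, and after a few small corrections the beam hung still. The pointer gave +0.002 rad and the beam edge −0.003 rad, against a limit of 0.025 rad. An uncorrected pointer reading gave −0.009 rad, still inside the limit.
- **Storing:** Both links now hang astride the blue rail, about 38 to 40 mm either side of its middle. My last measurement put each within 3 mm of where I aimed it, in line with the bar to within about 1°.
- **Poise:** It is back at the inner stop. The push met the stop where expected, and the camera put the poise about 1 mm from home.
- **Bystanders:** The carriers and the jar are within 2 pixels of where they started.

**Checks that failed or disagreed:**
- The network did not find the flux bottle in the last top picture. It was standing normally in the picture taken after the links were stored, and the arm never came close to it.
- The wrist-force weights of the links varied between 2.4 and 3.4 N, so I did not use them.
- My last picture went over the viewer's limit, so the final check was by measurement only.

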